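# Clamp a forming mandrel in the bench holder

### The arm

A 6-joint arm with a two-finger parallel gripper is mounted at the origin on the work surface. World frame = base frame: x ahead of the robot, y to its left, z up, the work surface at z = 0. Lengths are in m, angles in rad, forces in N, time in s.
With the tool pointing down it reaches from about 0.325 to 0.775 m from the base axis. Payload 5.5 kg.
Tool frame: the origin (TCP) lies at the very end of the fingers, on their centre line; the grasp point (between the pads) lies 19 mm behind it (r.grasp_offset is the distance from the TCP to the grasp point, in m); z points along the fingers, y is the line along which they close (so a half turn about z gives the same grasp; the last joint's range is limited). The gripper opens to 85 mm and grips with 20 to 120 N. Pads are 22 mm wide; open, the fingers measure 114 mm over their backs; the gripper's body (76 mm by 85 mm) begins 54 mm behind the grasp point. The pads swing forward as they close: fully open they stand 13 mm farther back than shut.
Start: joints at [1.159, 0.091, 1.231, -0, 1.82, -0.057], TCP at [0.208, 0.563, 0.231] pointing down, gripper open.
Joint ranges: [-2.87, 2.87], [-0.86, 2.18], [0.17, 2.46], [-1.51, 4.65], [0.06, 2.69], [-2.65, 2.65]. Speed limits (rad/s): [2.57, 2.57, 3.01, 3.14, 3.14, 3.14].

### API

Orientations are given as a unit quaternion [x, y, z, w].
In Python, from cell import sense, camera, camera_info, r gives the robot as it stands.
- The arm moves only by the shell command python3 -m jog 'ROWS' [OPENING] [FORCE]. ROWS is JSON, a list of rows, each an object of numbers: "x", "y", "z": the shift along the tool's x, y, z in mm; "roll": the turn about the tool's z in degrees. In form: [{"x": .., "y": .., "z": .., "roll": ..}, ...]. A call has 1 to 20 rows; each row shifts and turns the commanded pose from where the row before left it, along the tool's axes as they then stand; what a row does not reach is not made up. A row lasts 1/10 s, in which the tool goes at most 50 mm and 8.59 degrees, less where a joint would pass 70% of its speed; a pose out of reach is approached as far as the arm can. A call with a gripper value outside its range is refused whole. OPENING is the closure in counts, from 0 (fully open) to 255 (shut), set as the call begins (- or left out, the last holds). The fingers move at their own pace and stop on an object; FORCE is the grip in N (left out, the last holds). Time passes only in rows, so rows that do not move let the fingers close. It gives the time, the measured TCP pose, the force, the opening and the grip force at its end, in the units of the state.
- sense(): the state, without advancing time (a new reading comes with each control period).
- camera(name): name is "side" or "top" or "wrist"; returns (picture, depth): 400x640x3 uint8, blue, green, red; 400x640 float32, m along the optical axis (not along the pixel's ray), 0 where there is no reading.
- camera_info(name): a dict with "intrinsics" (3x3 intrinsics, pixels), "k1" (the pictures are not rectified: a ray, as slopes to the right and down, at radius r is drawn at 1 + k1 r^2 times it, then the intrinsics apply), "eye" and "orientation" of the camera in the world. Camera axes: x right, y up, looking along -z (the intrinsics and any distortion apply to the point x, -y, -z); pixel columns grow to the right and rows downward; lengths in m; the calibration is good to about 2 mm. A picture is of the moment at which its call begins: read the wrist's pose just before it. camera_info takes no time and is no camera call; for the wrist camera it gives the pose at the moment of the call.
- r.job_done(): hands the job in; it is judged then, once.
The state is a dict: "t": time; "joint_pos": joint angles; "qvel": joint speeds; "effort": joint torques, N m; "tool_pos": TCP position; "tcp_rot": TCP orientation; "wrist_force": force on the tool from outside, world axes, zero at the start; "torque": the same for the moment, N m; "gripper_width": opening from 0.0 (shut) to 1.0 (fully open); "grasp_force": force on a finger pad.
Only numpy, scipy, OpenCV 4.12 (cv2) and the standard library are available. Lean on these libraries where they do the work, as an engineer would, in place of code of your own. Each camera call takes 0.05 s, during which the arm holds its last target. There are 200 camera calls.

### The job

Lift the sprung clamp bar of the bench holder by its knob, turn it aside and let it rest on its parking block; then take the steel mandrel from its wooden rest, lay it in the holder's two V saddles, tip towards the end stop, and push it gently along until it bears firmly against the stop. Then lift the bar off the block, turn it back straight across the mandrel and lower it softly (never let it snap down, press hard with it or ram the stop) so that its spring clamps the mandrel there; let go, and leave the other things on the bench where they lie.

Things in the scene. Friction and masses are not known exactly. Their poses are not given: they have to be found in the camera images.
- seat (a point): Centre of the groove formed by the two steel V saddles of the bench holder (fixed), at the height (45 mm) where the mandrel axis lies when seated. x: along the groove to the end stop; y: across, to the guide post; z up. Saddles 16 mm thick at x = -45 and 45 mm, 74 mm free between them; 90-degree grooves, 34 mm wide at the mouth, whose edges are 1 mm above the seated axis.
- holder: The holder: aluminium base plate 10 mm thick, x -62 to 86 mm, y -32 to 132 mm, carrying saddles, end stop, guide post and parking block. Origin under the seat on the bench, axes as the seat.
- stop_face (a point): Face of the rigid upright end stop plate of the holder (34 mm wide, top 56 mm over the bench) at the height of the mandrel axis, 70 mm from the seat along its x; axes as the seat. The mandrel tip must bear on it: a push of 2 N or more kept for a moment is proper, above 24 N counts as ramming.
- endstop: The end stop plate, origin at the foot of its face, 35 mm below stop_face; same axes as the seat.
- post (a point): On the upright axis of the guide post (12 mm thick, top 96 mm over the bench), 100 mm from the seat along its y, at 56 mm over the bench = underside of the clamp bar when fully down; axes as the seat. The bar slides up and turns about this axis.
- block (a point): Centre of the flat top (35 mm along x, 40 mm along y, 72 mm over the bench) of the aluminium parking block beside the post; axes as the seat. It is 16 mm above the underside of the lowered bar: the bar must be lifted more than that to turn, and rests on the block when let down there. A bar that slides off its edge snaps down.
- clamp_bar: The clamp bar, a flat steel bar 14 mm wide and 10 mm thick, from 14 mm behind the post's axis to 134 mm before it, with a soft rubber pad (6 mm thick, 30 mm long) under it, 100 mm from the axis, that comes down on the mandrel. Origin on the post's axis at its underside; it points along its own -y.
- knob (a point): Centre of the upright round wooden knob (16 mm diameter, 34 mm high) that stands on top of the clamp bar, 120 mm from the post's axis; this point is 27 mm above the bar's underside. To be pinched from above.
- bar_lift (a joint): How far the clamp bar is lifted, m: 0 fully down, 0.034 at most. A spring pulls it down: about 3 N at 0, 90 N/m more as it rises, plus the bar's weight of 2.4 N. Parked on the block it reads 0.016; resting on the seated mandrel about 0.004 (the pad touches it at 0.006 and gives). Let fall from a height, it snaps.
- bar_turn (a joint): Angle of the clamp bar, rad: 0 straight across the groove (along the seat's -y, at its stop), growing clockwise seen from above to 1.75; at 1.57 it points along the seat's -x and lies along the parking block. Slight friction.
- mandrel_mid (a point): Middle of the steel part of the mandrel, on its axis: a round steel bar 22 mm thick, 130 mm long, with a wooden handle (20 mm thick, 75 mm long) on one end; 0.3 to 0.5 kg. x runs from handle to tip. It starts level in the V grooves of a wooden rest, axis 38 mm over the bench; the rest has its 16 mm thick supports 45 mm either side of its middle, free between.
- mandrel_tip (a point): Centre of the mandrel's flat free steel end, 65 mm from mandrel_mid.
- mandrel: The mandrel as a body; origin and axes as mandrel_mid. Polished: it slides along the saddles with 1 to 4 N of drag, more if it is pressed into them.
- hammer: Bystander: hammer lying on the bench.
- caliper: Bystander: flat steel caliper, 190 mm long.
- ring_a: Bystander: loose finger ring, 21 mm across, 5 mm high.
- ring_b: Bystander: loose finger ring, 24 mm across, 5 mm high.
- bit_block: Bystander: wooden block with holes, 70 x 70 x 35 mm.
- file: Bystander: flat file with a wooden handle, 200 mm long.
- tin: Bystander: small steel bowl, 70 mm across.

How it is judged:
On the way, in this order (a step that is already met when the one before it is completed fails the run):
1. the bar is turned aside and rests on its parking block, let go (value of joint bar_turn above 1.2 rad and value of joint bar_lift between 0.012 and 0.018 m and contact force between the fingers and clamp_bar below 0.2 N), for 0.2 s.
2. the mandrel lies in both saddles and is pushed with 2 N or more against the end stop, the bar still parked (value of joint bar_turn above 1.2 rad and value of joint bar_lift above 0.012 m and y of mandrel_mid in the frame of seat between -0.003 and 0.003 m and z of mandrel_mid in the frame of seat between -0.003 and 0.0025 m and angle between the x axis of mandrel_mid and the x axis of seat, either way round below 0.05 rad and x of mandrel_tip in the frame of stop_face between -0.002 and 0.0025 m and contact force between mandrel and endstop above 2 N), for 0.2 s.
3. the bar is back across the mandrel and bears on it (value of joint bar_turn below 0.12 rad and value of joint bar_lift between 0.0015 and 0.0075 m and contact force between clamp_bar and mandrel above 2 N and y of mandrel_mid in the frame of seat between -0.003 and 0.003 m and z of mandrel_mid in the frame of seat between -0.003 and 0.0025 m and angle between the x axis of mandrel_mid and the x axis of seat, either way round below 0.05 rad), for 0.2 s.
At the end, for the whole second after the job is handed in: The mandrel lies in both saddles (axis within 3 mm of the seat and 0.05 rad of the groove), its tip within 2 mm of the end stop, at rest; the clamp bar is across it (within 0.12 rad), down on it (lift 1.5 to 7.5 mm) and clamping it with more than 2 N; the knob is let go (all of step 3 and x of mandrel_tip in the frame of stop_face between -0.002 and 0.0025 m and linear speed of mandrel below 0.01 m/s and contact force between clamp_bar and the fingers below 0.1 N); the robot touches nothing.
It fails at once if the end stop is rammed: more than 24 N between mandrel and end stop (contact force between mandrel and endstop above 24 N).
It fails at once if the bar is pressed or struck on the mandrel with more than 24 N (contact force between clamp_bar and mandrel above 24 N).
It fails at once if the bar snaps down (faster than 0.25 m/s) (velocity of joint bar_lift below -0.25 m/s).
It fails at once if a bystander is moved by more than 20 mm (distance of any of hammer, caliper, ring_a, ring_b, bit_block, file, tin from where it was at the start of the episode above 0.02 m).
It also fails if it takes over 72 s, if anything falls off the work surface, if the arm or the gripper's body presses on something with over 40 N, if the wrist force passes 120 N, or if a joint passes its speed limit or range.

## Working session

There is one attempt and no reset: what is moved stays moved. The work goes in short steps, Python scripts to look and compute and a shell command to move; the robot and the scene stay as the last step left them, time stands still between calls to the robot, and variables do not carry over. Pictures are saved under pics/ and viewed, at most 10 in all, crops included, and the job is handed in when it is done.

```bash
ls; mkdir -p pics; cat > h.py <<'E'
import numpy as np, cv2
from cell import sense,camera,camera_info,r
from scipy.spatial.transform import Rotation as R
def grab(n,f):
    ci=camera_info(n); im,d=camera(n); cv2.imwrite(f'pics/{f}.png',im)
    np.savez(f'pics/{f}.npz',d=d,K=ci['intrinsics'],k1=ci['k1'],eye=ci['eye'],q=ci['orientation']); return im,d
def rays(z,u,v):
    K=np.array(z['K']); k1=float(z['k1'])
    p=cv2.undistortPoints(np.array([[[u,v]]],float),K,np.array([k1,0,0,0.]))[0,0]
    return p
def px(f,u,v,h=None):
    z=np.load(f'pics/{f}.npz'); p=rays(z,u,v); q=z['q']
    M=R.from_quat(q).as_matrix() if q.size==4 else q
    dr=M@np.array([p[0],-p[1],-1.]); e=z['eye']
    if h is None: return e+dr*np.median(z['d'][int(v)-1:int(v)+2,int(u)-1:int(u)+2])
    return e+dr*(h-e[2])/dr[2]
E
python3 - <<'E'
from h import *
for n in('top','side'):
    grab(n,n+'0'); print(n,camera_info(n))
s=sense();print(s)
E
```

```text
pics
top {'intrinsics': array([[420.52708478,   0.        , 316.21352758],
       [  0.        , 420.52708478, 200.8986338 ],
       [  0.        ,   0.        ,   1.        ]]), 'k1': -0.09481905204064724, 'eye': array([0.45533235, 0.01729173, 1.15956368]), 'orientation': array([-0.0457039 ,  0.04893977,  0.71057352, -0.70042939])}
side {'intrinsics': array([[454.41958094,   0.        , 319.39799353],
       [  0.        , 454.41958094, 200.13439268],
       [  0.        ,   0.        ,   1.        ]]), 'k1': -0.10640247462857123, 'eye': array([ 0.1425191 , -0.70367773,  0.98026556]), 'orientation': array([ 0.35947121, -0.09615881, -0.26609199,  0.88922943])}
{'t': 0.1, 'joint_pos': array([ 1.15928643e+00,  9.18163801e-02,  1.23177610e+00,  1.49925429e-05,
        1.81980388e+00, -5.66904600e-02]), 'qvel': array([ 9.83617194e-04,  6.71331738e-05, -4.58937782e-03,  1.79115195e-03,
        4.94435724e-04,  8.48205762e-05]), 'effort': array([ 2.86122333e-03, -4.60219395e+01, -4.19219112e+01,  9.07330991e-05,
        1.06233655e-02, -3.14940564e-05]), 'tool_pos': array([0.20834239, 0.56239516, 0.23023829]), 'tcp_rot': array([ 1.76478659e-01,  9.84304053e-01, -8.75564199e-04, -2.16268487e-04]), 'wrist_force': array([-0.75278851,  0.81731861, -0.40396608]), 'torque': array([ 0.01738852,  0.00808246, -0.02082133]), 'grasp_force': 0.0, 'gripper_width': 1.0014919007357534}
```

View pics/top0.png

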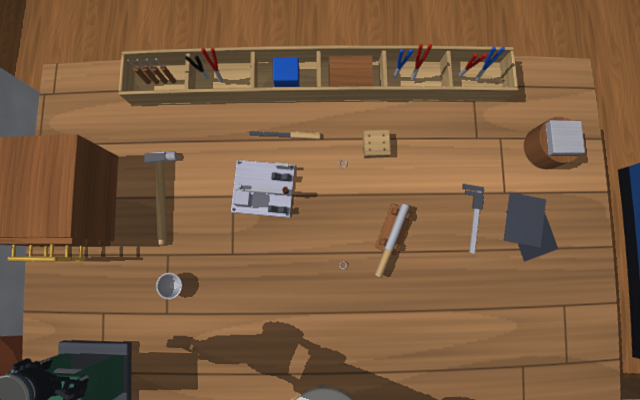

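The top view shows the holder around (265,188), the mandrel from (403,208) to (382,272) with its steel end up, and the rings at (343,163) and (343,265). I'll enlarge the holder and the mandrel.

```bash
python3 - <<'E'
from h import *
im=cv2.imread('pics/top0.png')
a=cv2.resize(im[150:230,220:330],None,fx=7,fy=7,interpolation=cv2.INTER_CUBIC)
cv2.imwrite('pics/c1.png',a)
for u,v in [(237,161),(296,162),(293,217),(232,212)]: print(u,v,px('top0',u,v),px('top0',u,v,0.01))
for u,v in [(405,206),(398,222),(393,234),(388,255),(379,274)]: print(u,v,px('top0',u,v),px('top0',u,v,.048))
E
```

```text
237 161 [0.72673396 0.23174715 0.00783284] [0.72622327 0.23134362 0.01      ]
296 162 [ 0.72323687  0.06624243 -0.00092433] [0.72071493 0.06578162 0.01      ]
293 217 [5.67446190e-01 7.57332272e-02 3.13390749e-04] [0.56650938 0.07524489 0.01      ]
232 212 [0.58361848 0.24532756 0.00077997] [0.58259776 0.24351316 0.01      ]
405 206 [ 0.58780909 -0.22605036  0.04915149] [ 0.58794647 -0.2263027   0.048     ]
398 222 [ 0.54533114 -0.20568592  0.0481594 ] [ 0.54534405 -0.2057179   0.048     ]
393 234 [ 0.51364243 -0.19103278  0.04857664] [ 0.51367269 -0.19114091  0.048     ]
388 255 [ 0.45860588 -0.17656102  0.04430045] [ 0.45859502 -0.17591798  0.048     ]
379 274 [ 0.40942194 -0.15083538  0.04637583] [ 0.40948892 -0.15059008  0.048     ]
```

View pics/c1.png

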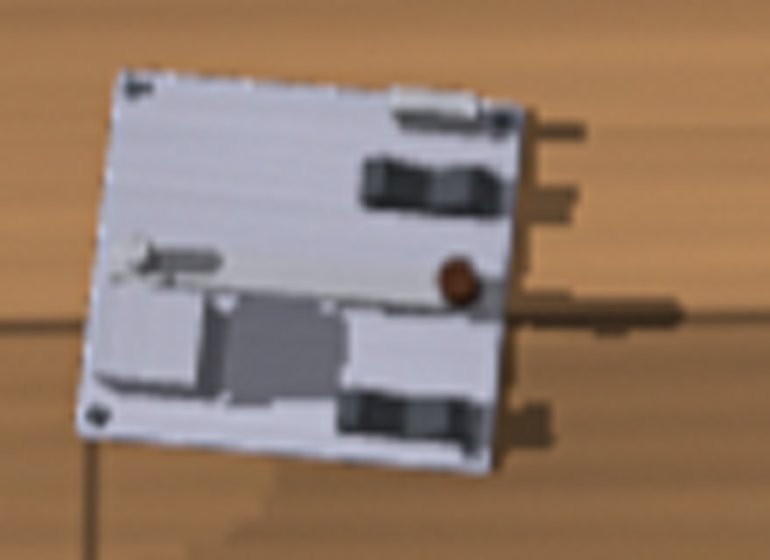

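The crop shows the post at crop (150,260), the knob at (460,282), V centres near (432,185) and (408,413), the stop at (437,105) and the block top at (150,340). So the groove points roughly along +x world, with the post side at +y. I'll fit the holder pose.

```bash
cat >> h.py <<'E'
def fit(L,W):
    L=np.array(L,float);W=np.array(W,float)[:,:2]; l=L-L.mean(0);w=W-W.mean(0)
    a=np.arctan2((l[:,0]*w[:,1]-l[:,1]*w[:,0]).sum(),(l*w).sum())
    c,s=np.cos(a),np.sin(a);M=np.array([[c,-s],[s,c]]);t=W.mean(0)-M@L.mean(0)
    return a,t,(W-(L@M.T+t))*1000
def tool():
    s=sense();M=R.from_quat(s['tcp_rot']).as_matrix()
    return s,M
def goto(p,yaw=None):
    "shift in tool mm (full pose rows), roll to bring tool y along yaw (mod pi)"
    s,M=tool();d=M.T@(np.array(p)-s['tool_pos'])*1000
    out=[d.round(1)]
    if yaw is not None:
        cur=np.arctan2(M[1,1],M[0,1]);e=(yaw-cur+np.pi/2)%np.pi-np.pi/2
        out.append(('roll',round(-np.degrees(e),2)))
    print('tcp',s['tool_pos'].round(4),'F',s['wrist_force'].round(1),'t',round(s['t'],2),'w',round(s['gripper_width'],3),'->',*out)
E
python3 - <<'E'
from h import *
f=lambda x,y:((x+.5)/7-.5+220,(y+.5)/7-.5+150)
L=[(.086,.132),(.086,-.032),(-.062,-.032),(-.062,.132)]
W=[px('top0',*f(*c),.01) for c in [(120,72),(522,105),(492,470),(80,436)]]
a,t,e=fit(L,W);print(a,t,e.round(1))
k=px('top0',*f(460,280),.095); print('knob',k)
c,s=np.cos(a),np.sin(a);M=np.array([[c,-s],[s,c]])
print('knob pred',M@[0,-.02]+t,'post',M@[0,.1]+t)
goto([*(M@[0,0.03]+t),.3],a+np.pi/2)
E
```

```text
-0.0950362283321709 [0.63166184 0.10971041] [[-0.3 -0.8]
 [-0.8  1.3]
 [ 0.5  0.1]
 [ 0.6 -0.7]]
knob [0.6291775  0.09023502 0.095     ]
knob pred [0.62976398 0.08980066] post [0.64115117 0.20925916]
tcp [0.2083 0.5624 0.2302] F [-0.8  0.8 -0.4] t 0.1 w 1.001 -> [-546.5 -248.6  -69.4] ('roll', np.float64(-14.88))
```

```bash
python3 -m jog '[{"z":-20},{"x":-45,"y":-20,"z":-6},{"x":-45,"y":-20,"z":-6},{"x":-45,"y":-21,"z":-6},{"x":-45,"y":-21,"z":-6},{"x":-45,"y":-21,"z":-6},{"x":-45,"y":-21,"z":-6},{"x":-45,"y":-21,"z":-6},{"x":-45,"y":-21,"z":-6},{"x":-45,"y":-21,"z":0},{"x":-45,"y":-21,"z":0},{"x":-45,"y":-20,"z":0},{"x":-45,"y":-20,"roll":-7},{"roll":-7.9},{},{}]'; python3 - <<'E'
from h import *
s,M=tool();print(s['joint_pos'].round(2),M.round(2).tolist())
grab('wrist','w1');print(camera_info('wrist'))
E
```

```text
[ 1.16  0.09  1.23  0.    1.82 -0.06] [[-0.94, 0.35, -0.0], [0.35, 0.94, -0.0], [0.0, -0.0, -1.0]]
{'intrinsics': array([[336.7548224 ,   0.        , 323.3739269 ],
       [  0.        , 336.7548224 , 196.87237932],
       [  0.        ,   0.        ,   1.        ]]), 'k1': 0.014042982330642282, 'eye': array([0.13221573, 0.59105009, 0.37312579]), 'orientation': array([-0.13082086, -0.09044049,  0.56417617,  0.81019236])}invalid input at $[0]: expected keys x, y, z, roll
```

View pics/w1.png

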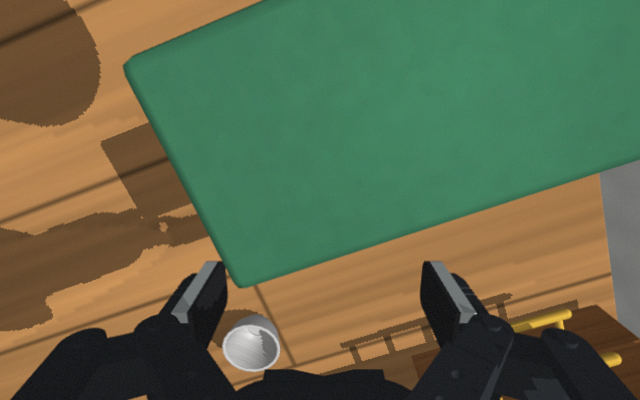

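The move was refused because every key is needed in each row. The picture shows the start place: green machine, and the tin at (250,345).

```bash
python3 -m jog '[{"x":0,"y":0,"z":-20,"roll":0},{"x":-45,"y":-20,"z":-6,"roll":0},{"x":-45,"y":-20,"z":-6,"roll":0},{"x":-45,"y":-21,"z":-6,"roll":0},{"x":-45,"y":-21,"z":-6,"roll":0},{"x":-45,"y":-21,"z":-6,"roll":0},{"x":-45,"y":-21,"z":-6,"roll":0},{"x":-45,"y":-21,"z":-6,"roll":0},{"x":-45,"y":-21,"z":-6,"roll":0},{"x":-45,"y":-21,"z":0,"roll":0},{"x":-45,"y":-21,"z":0,"roll":0},{"x":-45,"y":-20,"z":0,"roll":0},{"x":-45,"y":-20,"z":0,"roll":-7},{"x":0,"y":0,"z":0,"roll":-7.9},{"x":0,"y":0,"z":0,"roll":0},{"x":0,"y":0,"z":0,"roll":0}]' 0; python3 - <<'E'
from h import *
grab('wrist','w2');print(camera_info('wrist')['eye']); goto([.63,.09,.071],1.4758)
print(sense()['joint_pos'].round(2))
E
```

```text
t: 1.75
tool_pos: [0.6284, 0.1429, 0.2991]
tcp_rot: [0.049, 0.999, 0.0, -0.0]
wrist_force: [-0.6, -0.4, -0.3]
gripper_width: 1.0
grasp_force: 0.0
[0.54720304 0.1514924  0.44232803]
tcp [0.6281 0.1433 0.2996] F [-0.4  0.   0.1] t 1.8 w 0.998 -> [ -7.  -53.  228.6] ('roll', np.float64(-0.11))
[ 0.17  0.24  0.94  0.    1.96 -1.3 ]
```

View pics/w2.png

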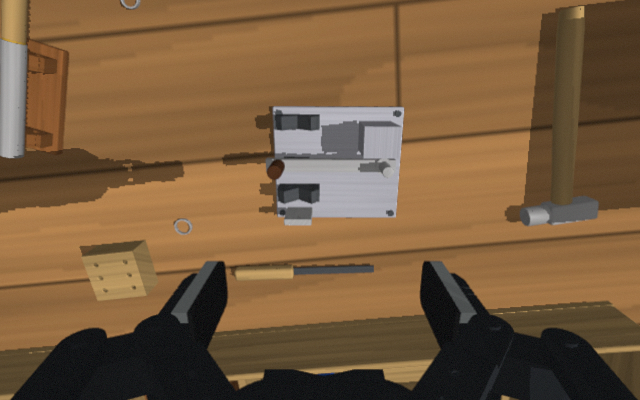

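Wrist view: plate corners at (274,107), (404,107), (397,217) and (279,217), knob at (275,170), post top at (387,171), V saddles at (297,122) and (298,193).

```bash
python3 - <<'E'
from h import *
L=[(-.062,-.032),(-.062,.132),(.086,.132)]
W=[px('w2',*c,.01) for c in [(273.5,107),(404,107),(397,217)]]
a,t,e=fit(L,W);print(a,t,e.round(1))
c,s=np.cos(a),np.sin(a);M=np.array([[c,-s],[s,c]])
print('knobpred',M@[0,-.02]+t,'post',M@[0,.1]+t, px('w2',387,171,.096))
for p in [(272,172),(276,168)]: print(px('w2',*p),px('w2',*p,.1))
im=cv2.imread('pics/w2.png')[90:230,240:420]
cv2.imwrite('pics/c2.png',cv2.resize(im,None,fx=4.4,fy=4.2,interpolation=cv2.INTER_CUBIC))
E
```

```text
-0.09425035530732584 [0.63132514 0.11228639] [[ 0.2  1.2]
 [ 0.6 -1.1]
 [-0.8 -0. ]]
knobpred [0.62944292 0.09237516] post [0.64073623 0.21184256] [0.63928012 0.20981258 0.096     ]
[0.62763441 0.08963461 0.09973706] [0.62757287 0.0896819  0.1       ]
[0.6237645  0.09442302 0.09990809] [0.62374401 0.09443827 0.1       ]
```

View pics/c2.png

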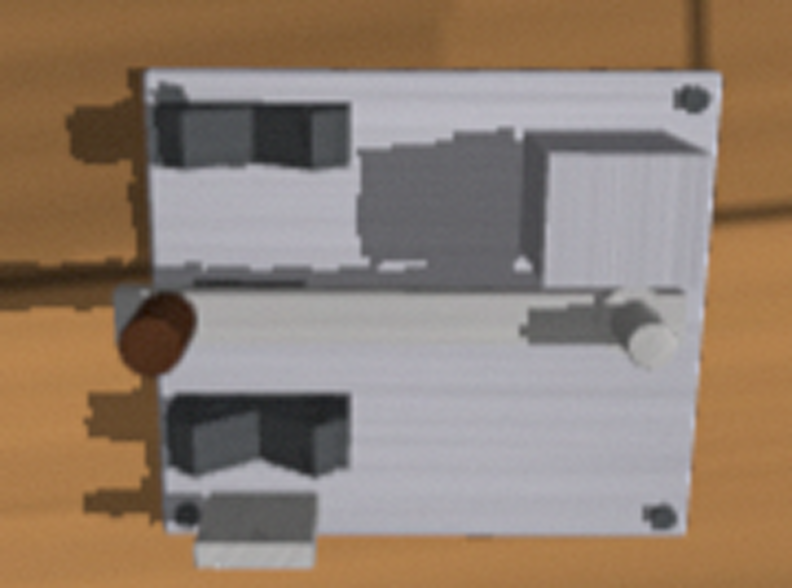

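In the crop, the knob top is at (152,347), the post top at (651,345), and the top edge of the stop face runs from (196,543) to (315,542).

```bash
python3 - <<'E'
from h import *
f=lambda x,y:((x+.5)/4.4-.5+240,(y+.5)/4.2-.5+90)
P=[((0,-.02),(152,347),.1),((0,.1),(651,345),.096),((.07,-.017),(196,543),.056),((.07,.017),(315,542),.056),((-.062,-.032),(146,70),.01),((-.062,.132),(722,72),.01),((.086,.132),(686,534),.01),((.086,-.032),(163,533),.01),((-.053,.017),(349,101),.046),((.053,.017),(349,472),.046)]
W=[px('w2',*f(*c),h) for _,c,h in P]
a,t,e=fit([p[0] for p in P],W);print(a,t,e.round(1).tolist())
c,s=np.cos(a),np.sin(a);M=np.array([[c,-s],[s,c]])
k=M@[0,-.02]+t;print('knob',k,W[0])
goto([*k,.13],a+np.pi/2)
E
```

```text
-0.10698558338197464 [0.62964791 0.11343476] [[0.5, -1.7], [-0.2, -2.5], [0.8, -1.0], [0.1, -1.6], [1.3, -1.6], [0.2, -3.3], [-1.2, -1.9], [-0.1, -1.7], [-1.2, 7.4], [-0.2, 7.8]]
knob [0.62751228 0.09354911] [0.62804499 0.09188569 0.1       ]
tcp [0.6281 0.1433 0.2996] F [-0.4  0.   0.1] t 1.8 w 0.998 -> [ -4.2 -49.7 169.6] ('roll', np.float64(0.58))
```

```bash
python3 -m jog '[{"x":-2,"y":-25.7,"z":40,"roll":0},{"x":-2,"y":-25.8,"z":40,"roll":0},{"x":0,"y":0,"z":40,"roll":8.2},{"x":0,"y":0,"z":40,"roll":8.2},{"x":0,"y":0,"z":10,"roll":8.2},{"x":0,"y":0,"z":0,"roll":8.2},{"x":0,"y":0,"z":0,"roll":8.2},{"x":0,"y":0,"z":0,"roll":8.2},{"x":0,"y":0,"z":0,"roll":8.2},{"x":0,"y":0,"z":0,"roll":8.2},{"x":0,"y":0,"z":0,"roll":8.2},{"x":0,"y":0,"z":0,"roll":8.2},{"x":0,"y":0,"z":0,"roll":8.2},{"x":0,"y":0,"z":0,"roll":0},{"x":0,"y":0,"z":0,"roll":0}]' 110; python3 - <<'E'
from h import *
im,d=grab('wrist','w3')
cv2.imwrite('pics/w3v.png',im); goto([.628,.0917,.071],-.1)
print(sense()['joint_pos'].round(2))
E
```

```text
t: 3.3
tool_pos: [0.6274, 0.0918, 0.1299]
tcp_rot: [0.74, 0.673, 0.0, 0.0]
wrist_force: [-1.0, 0.5, 1.0]
gripper_width: 0.567
grasp_force: 0.0
tcp [0.6275 0.0917 0.1297] F [-0.3  0.4 -0.2] t 3.35 w 0.567 -> [ 0.1  0.5 58.7] ('roll', np.float64(0.31))
[0.09 0.19 1.31 0.   1.65 0.19]
```

View pics/w3v.png

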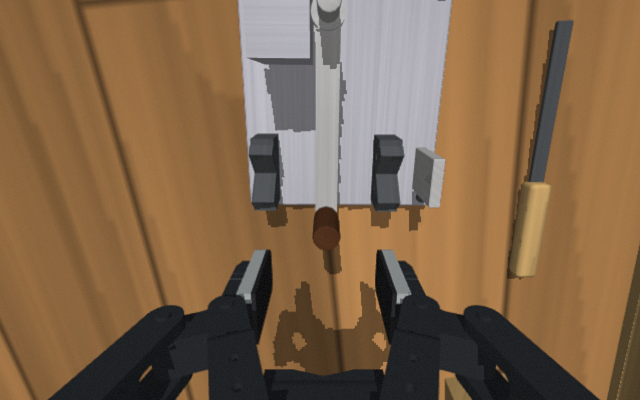

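Now the knob top is at (326,237), the post top at (327,11), and the fingers straddle the knob.

```bash
python3 - <<'E'
from h import *
k=px('w3',326,238,.1);p=px('w3',327,10,.096);d=(k-p)[:2]
print(k,p,np.linalg.norm(d),np.arctan2(d[0],-d[1]))
goto([*k[:2],.072],-.1)
# corners plate y=-.032 edge at z=.01 ; stop face top edge
e=[px('w3',*c,.01) for c in [(250,206),(438,206)]];v=e[1]-e[0];print('edge yaw',np.arctan2(v[1],v[0]))
E
```

```text
[0.62831007 0.09139765 0.1       ] [0.63926828 0.20545001 0.096     ] 0.1145775852257922 -0.0957864865630208
tcp [0.6275 0.0917 0.1297] F [-0.3  0.4 -0.2] t 3.35 w 0.567 -> [-0.2  0.8 57.7] ('roll', np.float64(0.31))
edge yaw -0.09427574026666877
```

```bash
python3 -m jog '[{"x":0,"y":1,"z":20,"roll":0},{"x":0,"y":0,"z":20,"roll":0},{"x":0,"y":0,"z":17,"roll":0},{"x":0,"y":0,"z":0,"roll":0},{"x":0,"y":0,"z":0,"roll":0}]' && python3 -m jog '[{"x":0,"y":0,"z":0,"roll":0},{"x":0,"y":0,"z":0,"roll":0},{"x":0,"y":0,"z":0,"roll":0},{"x":0,"y":0,"z":0,"roll":0},{"x":0,"y":0,"z":0,"roll":0},{"x":0,"y":0,"z":0,"roll":0}]' 255 45
```

```text
t: 3.85
tool_pos: [0.6285, 0.0909, 0.0722]
tcp_rot: [0.741, 0.672, -0.0, -0.0]
wrist_force: [-0.2, -0.5, 0.5]
gripper_width: 0.569
grasp_force: 0.0
t: 4.45
tool_pos: [0.6291, 0.0907, 0.0729]
tcp_rot: [0.741, 0.671, 0.0, 0.0]
wrist_force: [-0.1, -0.9, 2.6]
gripper_width: 0.168
grasp_force: 44.0
```

```bash
python3 -m jog '[{"x":0,"y":0,"z":-4,"roll":0},{"x":0,"y":0,"z":-5,"roll":0},{"x":0,"y":0,"z":-5,"roll":0},{"x":0,"y":0,"z":-5,"roll":0},{"x":0,"y":0,"z":-4,"roll":0},{"x":0,"y":0,"z":0,"roll":0},{"x":0,"y":0,"z":0,"roll":0}]'; python3 - <<'E'
from h import *
s,M=tool();c=np.array([.640,.211]);d=c-s['tool_pos'][:2];print('post in tool',M[:2,:2].T@d, M.round(3).tolist())
E
```

```text
t: 5.15
tool_pos: [0.6285, 0.0914, 0.0951]
tcp_rot: [0.741, 0.672, 0.0, -0.0]
wrist_force: [1.3, 6.1, -7.4]
gripper_width: 0.169
grasp_force: 43.9
post in tool [ 0.12013214 -0.00019373] [[0.098, 0.995, -0.001], [0.995, -0.098, 0.001], [0.001, -0.001, -1.0]]
```

```bash
python3 -m jog '[{"x":0.2,"y":-5.2,"z":0,"roll":2.5},{"x":0.4,"y":-10.4,"z":0,"roll":5},{"x":0.5,"y":-10.5,"z":0,"roll":5},{"x":0.5,"y":-10.5,"z":0,"roll":5},{"x":0.4,"y":-10.4,"z":0,"roll":5},{"x":0.5,"y":-10.5,"z":0,"roll":5},{"x":0.4,"y":-10.4,"z":0,"roll":5},{"x":0.5,"y":-10.5,"z":0,"roll":5},{"x":0.2,"y":-5.3,"z":0,"roll":2.5},{"x":0,"y":0,"z":0,"roll":0},{"x":0,"y":0,"z":0,"roll":0}]'; python3 - <<'E'
from h import *
s,M=tool();c=np.array([.640,.211]);d=c-s['tool_pos'][:2];print('post in tool',M[:2,:2].T@d, s['joint_pos'].round(2))
E
```

```text
t: 6.25
tool_pos: [0.5554, 0.127, 0.0956]
tcp_rot: [0.926, 0.378, 0.001, 0.0]
wrist_force: [4.7, 5.7, -6.8]
gripper_width: 0.17
grasp_force: 44.0
post in tool [ 0.11916342 -0.0008161 ] [0.16 0.02 1.54 0.   1.57 0.96]
```

```bash
python3 -m jog '[{"x":0.2,"y":-5.2,"z":0,"roll":2.5},{"x":0.4,"y":-10.4,"z":0,"roll":5},{"x":0.5,"y":-10.5,"z":0,"roll":5},{"x":0.5,"y":-10.5,"z":0,"roll":5},{"x":0.4,"y":-10.4,"z":0,"roll":5},{"x":0.5,"y":-10.5,"z":0,"roll":5},{"x":0.4,"y":-10.4,"z":0,"roll":5},{"x":0.5,"y":-10.5,"z":0,"roll":5},{"x":0.4,"y":-10.4,"z":0,"roll":5},{"x":0.5,"y":-10.5,"z":0,"roll":5},{"x":0.2,"y":-5.3,"z":0,"roll":2.5},{"x":0,"y":0,"z":0,"roll":0},{"x":0,"y":0,"z":0,"roll":0}]'; python3 - <<'E'
from h import *
s,M=tool();c=np.array([.640,.211]);d=c-s['tool_pos'][:2];print('post in tool',M[:2,:2].T@d, s['joint_pos'].round(2))
E
```

```text
t: 7.55
tool_pos: [0.5225, 0.2214, 0.0955]
tcp_rot: [0.999, -0.049, 0.001, 0.001]
wrist_force: [5.7, -0.5, -7.1]
gripper_width: 0.169
grasp_force: 44.0
post in tool [ 0.11800176 -0.00122422] [ 0.34  0.02  1.55 -0.    1.57  2.01]
```

```bash
python3 -m jog '[{"x":0,"y":0,"z":2,"roll":0},{"x":0,"y":0,"z":2,"roll":0},{"x":0,"y":0,"z":1,"roll":0},{"x":0,"y":0,"z":0.5,"roll":0},{"x":0,"y":0,"z":0.5,"roll":0},{"x":0,"y":0,"z":0,"roll":0},{"x":0,"y":0,"z":0,"roll":0}]'; python3 -m jog '[{"x":0,"y":0,"z":0.5,"roll":0},{"x":0,"y":0,"z":0.5,"roll":0},{"x":0,"y":0,"z":0,"roll":0},{"x":0,"y":0,"z":0,"roll":0}]'
```

```text
t: 8.25
tool_pos: [0.5221, 0.2219, 0.0904]
tcp_rot: [0.999, -0.049, 0.001, 0.0]
wrist_force: [5.5, -2.2, -0.3]
gripper_width: 0.171
grasp_force: 44.7
t: 8.65
tool_pos: [0.5218, 0.2222, 0.0896]
tcp_rot: [0.999, -0.049, 0.001, -0.0]
wrist_force: [3.3, -3.2, 6.0]
gripper_width: 0.169
grasp_force: 45.3
```

```bash
python3 -m jog '[{"x":0,"y":0,"z":0,"roll":0},{"x":0,"y":0,"z":0,"roll":0},{"x":0,"y":0,"z":0,"roll":0},{"x":0,"y":0,"z":0,"roll":0},{"x":0,"y":0,"z":-15,"roll":0},{"x":0,"y":0,"z":-35,"roll":0},{"x":0,"y":0,"z":-40,"roll":0},{"x":0,"y":10,"z":-20,"roll":0},{"x":6,"y":45,"z":0,"roll":0},{"x":6,"y":45,"z":0,"roll":0},{"x":6,"y":45,"z":0,"roll":0},{"x":6,"y":45,"z":0,"roll":0},{"x":6,"y":45,"z":0,"roll":0},{"x":6,"y":45,"z":0,"roll":0},{"x":6,"y":45,"z":0,"roll":0},{"x":6,"y":45,"z":0,"roll":0},{"x":0,"y":44,"z":0,"roll":8},{"x":0,"y":0,"z":0,"roll":8},{"x":0,"y":0,"z":0,"roll":2},{"x":0,"y":0,"z":0,"roll":0}]' 90; python3 - <<'E'
from h import *
im,d=grab('wrist','w4'); goto([.53,-.2,.2]); s=sense();print(s['joint_pos'].round(2))
t,_=grab('top','top1')
a=cv2.resize(t[150:230,220:330],(330,240),interpolation=cv2.INTER_CUBIC)
o=np.zeros((600,640,3),np.uint8);o[:400-40]=im[40:];o[360:,:330]=a;cv2.imwrite('pics/v4.png',o)
E
```

```text
t: 10.65
tool_pos: [0.5284, -0.1949, 0.1994]
tcp_rot: [0.979, -0.205, 0.0, -0.0]
wrist_force: [1.0, 1.2, -0.2]
gripper_width: 0.651
grasp_force: 0.0
tcp [ 0.5285 -0.1946  0.1992] F [ 0.4 -0.2  0.2] t 10.7 w 0.651 -> [ 3.5  4.4 -0.8]
[-0.41 -0.01  1.39  0.    1.76  1.57]
```

View pics/v4.png

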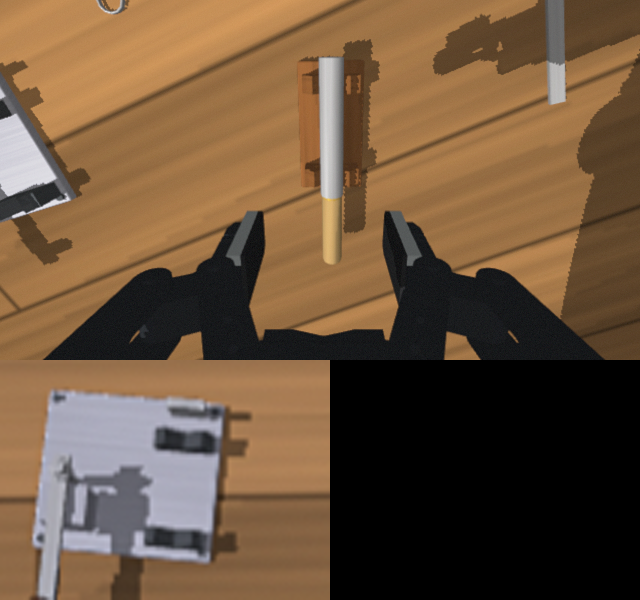

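The bar is parked along the block. The mandrel tip is at (332,58), the steel/handle joint at (331,198) and the handle end at (332,263), all in picture coordinates; add 40 for the raw row.

```bash
python3 - <<'E'
from h import *
A=px('w4',332,98,.049);B=px('w4',331.5,237,.049);C=px('w4',332,303,.046);D=px('w4',332,160)
print(A,B,C,D,np.linalg.norm(A-B),np.linalg.norm(A-C))
d=A-B;y=np.arctan2(d[1],d[0]);m=(A+B)/2;print('yaw',y,'mid',m)
for q in [(323,160),(341,160)]:print(px('w4',*q,.042))
goto([*m[:2],.019],y+np.pi/2)
E
```

```text
[ 0.58984566 -0.22942055  0.049     ] [ 0.47311284 -0.17885834  0.049     ] [ 0.40306476 -0.14940855  0.046     ] [ 0.5413842  -0.20866811  0.04829663] 0.12721276663871905 0.20321915508279279
yaw -0.40874906613872347 mid [ 0.53147925 -0.20413945  0.049     ]
[ 0.54336565 -0.20081145  0.042     ]
[ 0.53682297 -0.21574175  0.042     ]
tcp [ 0.5286 -0.1943  0.1991] F [-0.2 -0.7  0.1] t 10.75 w 0.65 -> [  6.5   7.9 180.1] ('roll', np.float64(-0.12))
```

```bash
python3 - <<'E'
from h import *
for q in [(308,160),(312,160),(316,155),(306,150),(353,160),(358,150)]:print(px('w4',*q).round(4))
E
```

```text
[ 0.5436 -0.1846  0.0123]
[ 0.5419 -0.1881  0.0117]
[ 0.5449 -0.1939  0.0119]
[ 0.5535 -0.1869  0.0121]
[ 0.5255 -0.2256  0.0119]
[ 0.5329 -0.2338  0.0123]
```

```bash
python3 -m jog '[{"x":6.5,"y":7.9,"z":0,"roll":0},{"x":0,"y":0,"z":40,"roll":0},{"x":0,"y":0,"z":40,"roll":0},{"x":0,"y":0,"z":40,"roll":0},{"x":0,"y":0,"z":30,"roll":0},{"x":0,"y":0,"z":20,"roll":0},{"x":0,"y":0,"z":7,"roll":0},{"x":0,"y":0,"z":0,"roll":0},{"x":0,"y":0,"z":0,"roll":0}]'; python3 -m jog '[{"x":0,"y":0,"z":0,"roll":0},{"x":0,"y":0,"z":0,"roll":0},{"x":0,"y":0,"z":0,"roll":0},{"x":0,"y":0,"z":0,"roll":0},{"x":0,"y":0,"z":0,"roll":0},{"x":0,"y":0,"z":0,"roll":0}]' 255 50
```

```text
t: 11.65
tool_pos: [0.5321, -0.2047, 0.0229]
tcp_rot: [0.979, -0.205, 0.001, 0.0]
wrist_force: [0.7, 0.0, -0.4]
gripper_width: 0.644
grasp_force: 0.0
t: 12.25
tool_pos: [0.5321, -0.2043, 0.0228]
tcp_rot: [0.979, -0.205, 0.001, 0.0]
wrist_force: [0.4, 1.6, 4.9]
gripper_width: 0.238
grasp_force: 48.9
```

```bash
python3 -m jog '[{"x":0,"y":0,"z":-10,"roll":0},{"x":0,"y":0,"z":-30,"roll":0},{"x":0,"y":0,"z":-40,"roll":0},{"x":0,"y":0,"z":-30,"roll":0},{"x":0,"y":0,"z":0,"roll":-6},{"x":0,"y":0,"z":0,"roll":-6},{"x":0,"y":0,"z":0,"roll":-5.9},{"x":0,"y":0,"z":0,"roll":0}]'; python3 - <<'E'
from h import *
goto([.6242,.1119,.13],-.096+np.pi/2)
E
```

```text
t: 13.05
tool_pos: [0.5306, -0.2042, 0.1305]
tcp_rot: [0.999, -0.05, -0.001, -0.0]
wrist_force: [-0.3, 0.4, -3.0]
gripper_width: 0.236
grasp_force: 49.3
tcp [ 0.5306 -0.2042  0.1305] F [-0.3  0.4 -3. ] t 13.05 w 0.236 -> [  61.8 -323.8    0.5] ('roll', np.float64(-0.19))
```

```bash
python3 -m jog '[{"x":3,"y":-15,"z":0,"roll":0},{"x":6,"y":-32,"z":0,"roll":-0.2},{"x":7,"y":-37,"z":0,"roll":0},{"x":7,"y":-37,"z":0,"roll":0},{"x":7,"y":-37,"z":0,"roll":0},{"x":7,"y":-37,"z":0,"roll":0},{"x":7,"y":-37,"z":0,"roll":0},{"x":7,"y":-37,"z":0,"roll":0},{"x":6,"y":-30,"z":0,"roll":0},{"x":3,"y":-17,"z":0,"roll":0},{"x":1.8,"y":-7.8,"z":0,"roll":0},{"x":0,"y":0,"z":0,"roll":0},{"x":0,"y":0,"z":0,"roll":0},{"x":0,"y":0,"z":0,"roll":0}]'; python3 - <<'E'
from h import *
goto([.6242,.1119,.03],-.096+np.pi/2);print(sense()['joint_pos'].round(2))
im,d=grab('wrist','w5');grab('side','s5')
cv2.imwrite('pics/v5.png',im)
E
```

```text
t: 14.45
tool_pos: [0.624, 0.1105, 0.1314]
tcp_rot: [0.999, -0.049, 0.0, 0.0]
wrist_force: [0.7, 0.3, -4.1]
gripper_width: 0.238
grasp_force: 49.4
tcp [0.624  0.1105 0.1314] F [ 0.7  0.3 -4.1] t 14.45 w 0.238 -> [  0.   -1.4 101.4] ('roll', np.float64(-0.14))
[ 0.12  0.18  1.31 -0.    1.65  1.79]
```

View pics/v5.png

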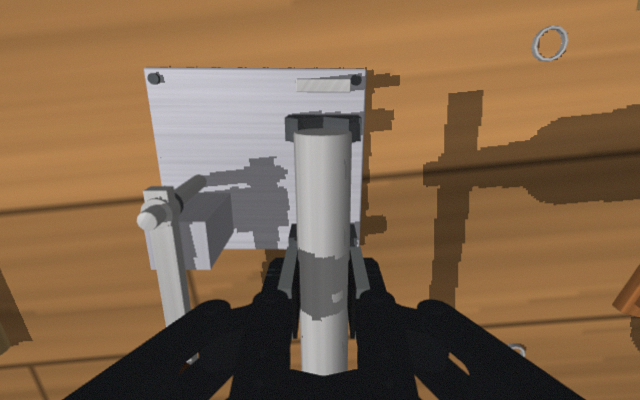

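The mandrel hangs above the groove, aligned with it. The stop top spans (297–351, 79–91), the far saddle spans (286–360) at row 117–140, and the mandrel tip edge is at (323,130), its width running 296–350.

```bash
python3 - <<'E'
from h import *
a=-.096;c,s=np.cos(a),np.sin(a);M=np.array([[c,-s],[s,c]]);t=np.array([.6302,.1113])
loc=lambda p:((M.T@(p[:2]-t))*1000).round(1)
for n,u,v,h in [('stopL',297,91,.056),('stopR',351,91,.056),('sadL',286,118,.046),('sadR',360,118,.046),('tip',323,131,.157),('tipL',296,136,.146),('tipR',350,136,.146),('plTL',145,69,.01),('plTR',366,68,.01),('plBR',360,249,.01)]: print(n,loc(px('w5',u,v,h)))
E
```

```text
stopL [70.7 15.1]
stopR [ 70.7 -18.2]
sadL [53.6 23.6]
sadR [ 53.5 -25.3]
tip [59.1 -1. ]
tipL [55.9  9.2]
tipR [ 55.8 -11.2]
plTL [ 85.3 129. ]
plTR [ 85.9 -32.4]
plBR [-61.1 -32.7]
```

```bash
python3 -m jog '[{"x":0,"y":0,"z":20,"roll":0},{"x":0,"y":0,"z":30,"roll":0},{"x":0,"y":0,"z":25,"roll":0},{"x":0,"y":0,"z":12,"roll":0},{"x":0,"y":0,"z":7,"roll":0},{"x":0,"y":0,"z":3,"roll":0},{"x":0,"y":0,"z":0,"roll":0},{"x":0,"y":0,"z":0,"roll":0}]';python3 -m jog '[{"x":0,"y":0,"z":1,"roll":0},{"x":0,"y":0,"z":1,"roll":0},{"x":0,"y":0,"z":0,"roll":0},{"x":0,"y":0,"z":0,"roll":0}]'; python3 -m jog '[{"x":0,"y":0,"z":1,"roll":0},{"x":0,"y":0,"z":0,"roll":0},{"x":0,"y":0,"z":0,"roll":0}]'
```

```text
t: 15.35
tool_pos: [0.625, 0.1121, 0.0359]
tcp_rot: [0.999, -0.048, 0.001, -0.0]
wrist_force: [-0.2, -0.2, -3.5]
gripper_width: 0.241
grasp_force: 49.4
t: 15.75
tool_pos: [0.6241, 0.112, 0.0323]
tcp_rot: [0.999, -0.048, 0.0, 0.0]
wrist_force: [1.0, 0.2, -3.3]
gripper_width: 0.241
grasp_force: 49.4
t: 16.05
tool_pos: [0.6241, 0.1119, 0.0313]
tcp_rot: [0.999, -0.048, -0.0, 0.0]
wrist_force: [0.2, -0.7, -3.3]
gripper_width: 0.236
grasp_force: 49.4
```

```bash
for i in 1; do python3 -m jog '[{"x":0,"y":0,"z":1,"roll":0},{"x":0,"y":0,"z":0,"roll":0},{"x":0,"y":0,"z":0,"roll":0}]'; done; python3 -m jog '[{"x":0,"y":0,"z":0.5,"roll":0},{"x":0,"y":0,"z":0,"roll":0},{"x":0,"y":0,"z":0,"roll":0}]'
```

```text
t: 16.35
tool_pos: [0.6243, 0.1117, 0.0305]
tcp_rot: [0.999, -0.048, 0.0, 0.0]
wrist_force: [0.1, -2.0, -2.6]
gripper_width: 0.238
grasp_force: 49.6
t: 16.65
tool_pos: [0.6244, 0.1117, 0.0304]
tcp_rot: [0.999, -0.048, 0.0, 0.0]
wrist_force: [-1.4, -3.8, 2.3]
gripper_width: 0.235
grasp_force: 49.9
```

```bash
python3 - <<'E'
from h import *
im,d=grab('wrist','w6')
a=-.096;c,s=np.cos(a),np.sin(a);M=np.array([[c,-s],[s,c]]);t=np.array([.6302,.1103])
cv2.imwrite('pics/v6.png',cv2.resize(im[40:260,180:460],None,fx=2.6,fy=2.6,interpolation=cv2.INTER_CUBIC))
E
```

```text
(no output)
```

View pics/v6.png

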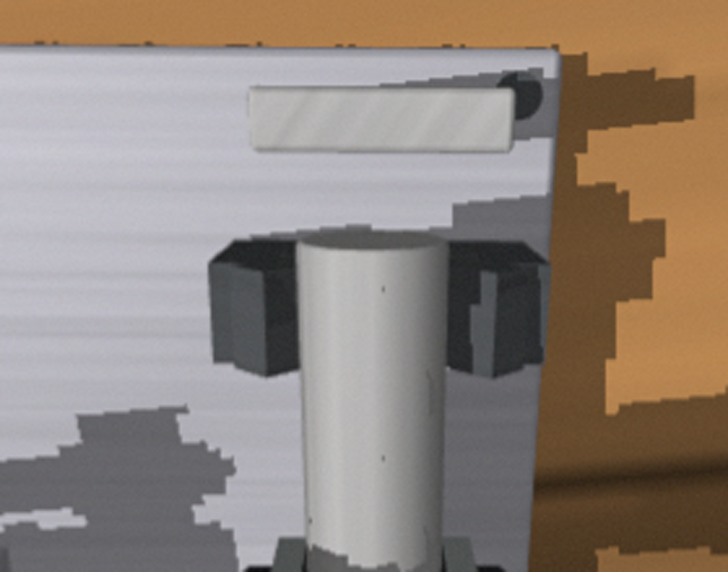

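The mandrel lies in the far V, centred, with its tip (crop row 238) about 10 mm short of the stop (crop row 150). Next I ease the side force, then push slowly with a light grip.

```bash
python3 -m jog '[{"x":0,"y":0.7,"z":0,"roll":0},{"x":0,"y":0,"z":0,"roll":0},{"x":0,"y":0,"z":0,"roll":0}]' 255 25; python3 -m jog '[{"x":1,"y":0,"z":0,"roll":0},{"x":2,"y":0,"z":0,"roll":0},{"x":2,"y":0,"z":0,"roll":0},{"x":1,"y":0,"z":0,"roll":0},{"x":0,"y":0,"z":0,"roll":0},{"x":0,"y":0,"z":0,"roll":0}]'
```

```text
t: 17.0
tool_pos: [0.6244, 0.1116, 0.0303]
tcp_rot: [0.999, -0.048, 0.001, -0.0]
wrist_force: [0.7, -1.7, 2.8]
gripper_width: 0.239
grasp_force: 49.9
t: 17.6
tool_pos: [0.6304, 0.1107, 0.03]
tcp_rot: [0.999, -0.048, 0.0, -0.0]
wrist_force: [-1.7, -2.3, 5.0]
gripper_width: 0.234
grasp_force: 50.2
```

```bash
python3 -m jog '[{"x":1,"y":0,"z":0,"roll":0},{"x":1,"y":0,"z":0,"roll":0},{"x":0,"y":0,"z":0,"roll":0},{"x":0,"y":0,"z":0,"roll":0}]';  python3 -m jog '[{"x":0.5,"y":0,"z":0,"roll":0},{"x":0.5,"y":0,"z":0,"roll":0},{"x":0,"y":0,"z":0,"roll":0}]'
```

```text
t: 18.0
tool_pos: [0.6321, 0.1105, 0.0299]
tcp_rot: [0.999, -0.048, 0.0, 0.0]
wrist_force: [-2.0, -1.5, 4.9]
gripper_width: 0.24
grasp_force: 50.3
t: 18.3
tool_pos: [0.6329, 0.1104, 0.0299]
tcp_rot: [0.999, -0.048, -0.0, 0.0]
wrist_force: [-2.6, -1.9, 4.5]
gripper_width: 0.238
grasp_force: 50.3
```

```bash
python3 -m jog '[{"x":0.5,"y":0,"z":0,"roll":0},{"x":0,"y":0,"z":0,"roll":0},{"x":0,"y":0,"z":0,"roll":0}]'
```

```text
t: 18.6
tool_pos: [0.6335, 0.1103, 0.03]
tcp_rot: [0.999, -0.048, -0.0, 0.0]
wrist_force: [-3.1, -1.8, 5.1]
gripper_width: 0.236
grasp_force: 50.3
```

```bash
R='[{"x":0.5,"y":0,"z":0,"roll":0},{"x":0,"y":0,"z":0,"roll":0},{"x":0,"y":0,"z":0,"roll":0}]'; python3 -m jog '[{"x":0.5,"y":0,"z":0,"roll":0},{"x":0,"y":0,"z":0,"roll":0},{"x":0,"y":0,"z":0,"roll":0}]' | grep -E "pos|wrist"; python3 -m jog '[{"x":0.4,"y":0,"z":0,"roll":0},{"x":0,"y":0,"z":0,"roll":0},{"x":0,"y":0,"z":0,"roll":0}]'| grep -E "pos|wrist"
```

```text
tool_pos: [0.6339, 0.1103, 0.0299]
wrist_force: [-2.8, -2.1, 6.2]
tool_pos: [0.6343, 0.1103, 0.03]
wrist_force: [-3.0, -1.7, 5.2]
```

```bash
python3 -m jog '[{"x":0.4,"y":0,"z":0,"roll":0},{"x":0,"y":0,"z":0,"roll":0},{"x":0,"y":0,"z":0,"roll":0}]'| grep -E "pos|wrist"
```

```text
tool_pos: [0.6347, 0.1102, 0.0299]
wrist_force: [-2.7, -1.8, 5.8]
```

```bash
python3 -m jog '[{"x":0.5,"y":0,"z":0,"roll":0},{"x":0,"y":0,"z":0,"roll":0},{"x":0,"y":0,"z":0,"roll":0}]'| grep -E "pos|wrist"
```

```text
tool_pos: [0.6352, 0.1102, 0.0299]
wrist_force: [-2.8, -2.3, 5.7]
```

```bash
python3 -m jog '[{"x":0.4,"y":0,"z":0,"roll":0},{"x":0,"y":0,"z":0,"roll":0},{"x":0,"y":0,"z":0,"roll":0}]'| grep -E "pos|wrist"
```

```text
tool_pos: [0.6356, 0.1101, 0.0299]
wrist_force: [-2.6, -1.6, 5.8]
```

```bash
python3 -m jog '[{"x":0.4,"y":0,"z":0,"roll":0},{"x":0,"y":0,"z":0,"roll":0},{"x":0,"y":0,"z":0,"roll":0}]'| grep -E "pos|wrist"
```

```text
tool_pos: [0.636, 0.1101, 0.0299]
wrist_force: [-2.7, -1.8, 5.3]
```

```bash
python3 - <<'E'
from h import *
im,d=grab('wrist','w7')
a=-.096;c,s=np.cos(a),np.sin(a);M=np.array([[c,-s],[s,c]]);t=np.array([.6302,.1103])
g=cv2.cvtColor(im,cv2.COLOR_BGR2GRAY)
print(g[80:150,323].tolist()); z=d[80:150,323]
for v in range(80,150,4): p=px('w7',323,v);print(v,((M.T@(p[:2]-t))*1000).round(1),round(p[2]*1000,1))
E
```

```text
[133, 135, 134, 133, 135, 117, 136, 151, 160, 175, 183, 182, 183, 183, 181, 179, 179, 183, 180, 135, 104, 101, 101, 96, 88, 85, 84, 83, 86, 84, 112, 144, 165, 179, 180, 178, 177, 177, 175, 174, 176, 174, 174, 174, 172, 175, 175, 175, 177, 174, 175, 170, 159, 128, 95, 107, 160, 180, 180, 180, 180, 181, 182, 180, 181, 180, 183, 180, 182, 181]
80 [88.3  0.9] 0.2
84 [86.5  0.9] 0.3
88 [84.7  0.9] 10.2
92 [82.9  0.9] 9.8
96 [81.2  0.9] 10.3
100 [79.4  0.9] 10.0
104 [78.1  0.9] 20.4
108 [78.2  0.8] 48.1
112 [77.3  0.8] 56.0
116 [76.   0.8] 56.2
120 [74.7  0.8] 56.0
124 [73.4  0.8] 56.0
128 [72.1  0.8] 56.1
132 [70.7  0.8] 55.9
136 [69.3  0.8] 55.6
140 [68.   0.8] 56.3
144 [66.6  0.8] 56.0
148 [65.2  0.8] 55.9
```

The gap is now about 1 mm (dark line at rows 133–135). I'll continue in small steps.

```bash
python3 -m jog '[{"x":0.3,"y":0,"z":0,"roll":0},{"x":0,"y":0,"z":0,"roll":0},{"x":0,"y":0,"z":0,"roll":0}]'| grep -E "pos|wrist"
```

```text
tool_pos: [0.6363, 0.1101, 0.0299]
wrist_force: [-2.6, -2.0, 4.8]
```

```bash
python3 -m jog '[{"x":0.3,"y":0,"z":0,"roll":0},{"x":0,"y":0,"z":0,"roll":0},{"x":0,"y":0,"z":0,"roll":0}]'| grep -E "pos|wrist"
```

```text
tool_pos: [0.6364, 0.11, 0.03]
wrist_force: [-4.4, -2.5, 5.2]
```

```bash
python3 -m jog '[{"x":0.3,"y":0,"z":0,"roll":0},{"x":0,"y":0,"z":0,"roll":0},{"x":0,"y":0,"z":0,"roll":0}]'| grep -E "pos|wrist"
```

```text
tool_pos: [0.6364, 0.11, 0.0299]
wrist_force: [-4.4, -2.0, 6.7]
```

```bash
python3 -m jog '[{"x":0.3,"y":0,"z":0,"roll":0},{"x":0,"y":0,"z":0,"roll":0},{"x":0,"y":0,"z":0,"roll":0}]'| grep -E "pos|wrist"
```

```text
tool_pos: [0.6364, 0.11, 0.0299]
wrist_force: [-5.5, -1.8, 7.6]
```

```bash
python3 -m jog '[{"x":0.4,"y":0,"z":0,"roll":0},{"x":0,"y":0,"z":0,"roll":0},{"x":0,"y":0,"z":0,"roll":0}]'| grep -E "pos|wrist"
```

```text
tool_pos: [0.6364, 0.11, 0.0299]
wrist_force: [-8.5, -2.2, 7.8]
```

```bash
python3 -m jog '[{"x":0.4,"y":0,"z":0,"roll":0},{"x":0,"y":0,"z":0,"roll":0},{"x":0,"y":0,"z":0,"roll":0},{"x":0,"y":0,"z":0,"roll":0},{"x":0,"y":0,"z":0,"roll":0}]'| grep -E "pos|wrist"; python3 -m jog '[{"x":0,"y":0,"z":0,"roll":0},{"x":0,"y":0,"z":0,"roll":0},{"x":0,"y":0,"z":0,"roll":0},{"x":0,"y":0,"z":0,"roll":0}]' 110; python3 - <<'E'
from h import *
grab('wrist','w8')
a=-.096;c,s=np.cos(a),np.sin(a);M=np.array([[c,-s],[s,c]]);t=np.array([.6302,.1103])
im=cv2.imread('pics/w8.png');g=cv2.cvtColor(im,cv2.COLOR_BGR2GRAY);print(g[124:146,323])
print(sense()['tool_pos'],px('w8',323,150))
E
```

```text
tool_pos: [0.6364, 0.11, 0.0299]
wrist_force: [-10.4, -2.9, 9.8]
t: 22.85
tool_pos: [0.638, 0.1101, 0.0293]
tcp_rot: [0.999, -0.048, -0.0, -0.0]
wrist_force: [-0.1, 1.2, -0.3]
gripper_width: 0.566
grasp_force: 0.0
[174 174 173 173 172 174 171 171 172 173 173 175 173 171 164 141 127 158
 177 179 178 177]
[0.63804927 0.11012277 0.02938043] [0.69658006 0.10500664 0.05569183]
```

```bash
python3 -m jog '[{"x":0,"y":0,"z":-30,"roll":0},{"x":0,"y":0,"z":-40,"roll":0},{"x":0,"y":0,"z":-40,"roll":0},{"x":0,"y":0,"z":-20,"roll":0},{"x":0,"y":0,"z":0,"roll":0},{"x":0,"y":0,"z":0,"roll":0}]'| grep -E "pos|wrist"; python3 - <<'E'
from h import *
goto([.522,.2218,.16],-.096+np.pi/2);print(sense()['tcp_rot'])
E
```

```text
tool_pos: [0.6382, 0.11, 0.1594]
wrist_force: [-0.4, -0.4, -1.1]
tcp [0.6382 0.11   0.1594] F [-0.4 -0.4 -1.1] t 23.5 w 0.573 -> [-126.4 -100.1   -0.6] ('roll', np.float64(-0.03))
[ 9.98837715e-01 -4.81996275e-02  1.14730347e-04 -5.01190792e-05]
```

```bash
python3 -m jog '[{"x":-20,"y":-15,"z":0,"roll":0},{"x":-30,"y":-25,"z":0,"roll":0},{"x":-35,"y":-25,"z":0,"roll":0},{"x":-30,"y":-25,"z":0,"roll":0},{"x":-11.4,"y":-10.1,"z":0,"roll":0},{"x":0,"y":0,"z":0,"roll":0},{"x":0,"y":0,"z":0,"roll":0}]'| grep -E "pos|wrist"; python3 - <<'E'
from h import *
goto([.522,.2218,.0896],-.096+np.pi/2)
im,d=grab('wrist','w9');cv2.imwrite('pics/v9.png',im)
E
```

```text
tool_pos: [0.5219, 0.2213, 0.1584]
wrist_force: [-0.5, -0.5, 1.0]
tcp [0.5219 0.2213 0.1584] F [-0.5 -0.5  1. ] t 24.2 w 0.569 -> [ 0.1 -0.6 68.8] ('roll', np.float64(-0.01))
```

View pics/v9.png

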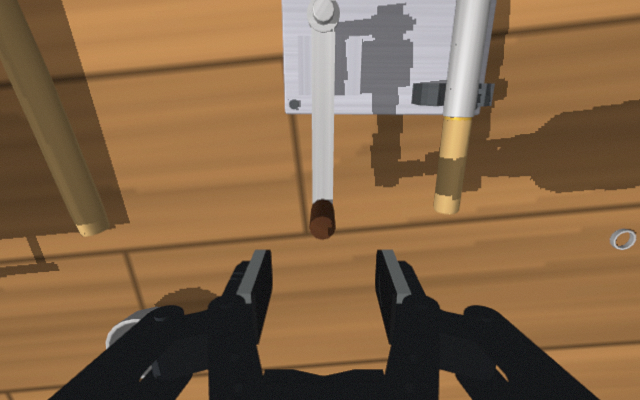

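The knob (322,228) stands midway between the fingers and the bar still lies on the block; the mandrel lies straight in the saddles. I'll grip.

```bash
python3 -c "
from h import *
print(px('w9',322,228,.116))"; python3 -m jog '[{"x":0,"y":-0.3,"z":25,"roll":0},{"x":0,"y":0,"z":25,"roll":0},{"x":0,"y":0,"z":13,"roll":0},{"x":0,"y":0,"z":5,"roll":0},{"x":0,"y":0,"z":0,"roll":0},{"x":0,"y":0,"z":0,"roll":0}]'| grep -E "pos|wrist"; python3 -m jog '[{"x":0,"y":0,"z":0,"roll":0},{"x":0,"y":0,"z":0,"roll":0},{"x":0,"y":0,"z":0,"roll":0},{"x":0,"y":0,"z":0,"roll":0},{"x":0,"y":0,"z":0,"roll":0},{"x":0,"y":0,"z":0,"roll":0}]' 255 45
```

```text
[0.52127717 0.2224934  0.116     ]
tool_pos: [0.5227, 0.222, 0.093]
wrist_force: [0.5, 0.6, 0.6]
t: 25.45
tool_pos: [0.5222, 0.2223, 0.0925]
tcp_rot: [0.999, -0.048, 0.001, -0.0]
wrist_force: [-1.2, 0.4, 3.5]
gripper_width: 0.17
grasp_force: 43.9
```

```bash
python3 -m jog '[{"x":0,"y":0,"z":-2,"roll":0},{"x":0,"y":0,"z":-3,"roll":0},{"x":0,"y":0,"z":-2,"roll":0},{"x":0,"y":0,"z":0,"roll":0},{"x":0,"y":0,"z":0,"roll":0}]' | grep -E "pos|wrist"; python3 -m jog '[{"x":0.2,"y":5.2,"z":0,"roll":-2.5},{"x":0.4,"y":10.4,"z":0,"roll":-5},{"x":0.5,"y":10.5,"z":0,"roll":-5},{"x":0.5,"y":10.5,"z":0,"roll":-5},{"x":0.4,"y":10.4,"z":0,"roll":-5},{"x":0.5,"y":10.5,"z":0,"roll":-5},{"x":0.4,"y":10.4,"z":0,"roll":-5},{"x":0.5,"y":10.5,"z":0,"roll":-5},{"x":0.4,"y":10.4,"z":0,"roll":-5},{"x":0.5,"y":10.5,"z":0,"roll":-5},{"x":0.2,"y":5.3,"z":0,"roll":-2.5},{"x":0,"y":0,"z":0,"roll":0},{"x":0,"y":0,"z":0,"roll":0}]'; python3 - <<'E'
from h import *
s,M=tool();c=np.array([.640,.211]);d=c-s['tool_pos'][:2];print('post in tool',M[:2,:2].T@d, s['joint_pos'].round(2))
E
```

```text
tool_pos: [0.5226, 0.2216, 0.0969]
wrist_force: [7.9, -0.2, -7.0]
t: 27.25
tool_pos: [0.5557, 0.1271, 0.0964]
tcp_rot: [0.926, 0.379, -0.001, -0.001]
wrist_force: [4.9, 4.1, -6.2]
gripper_width: 0.167
grasp_force: 44.0
post in tool [ 0.11891831 -0.00072703] [0.16 0.03 1.54 0.   1.58 0.96]
```

```bash
python3 -m jog '[{"x":0.2,"y":5.2,"z":0,"roll":-2.5},{"x":0.4,"y":10.4,"z":0,"roll":-5},{"x":0.5,"y":10.5,"z":0,"roll":-5},{"x":0.5,"y":10.5,"z":0,"roll":-5},{"x":0.4,"y":10.4,"z":0,"roll":-5},{"x":0.5,"y":10.5,"z":0,"roll":-5},{"x":0.4,"y":10.4,"z":0,"roll":-5},{"x":0.3,"y":7.0,"z":0,"roll":-3.3},{"x":0.1,"y":3.1,"z":0,"roll":-1.5},{"x":0.1,"y":2.1,"z":0,"roll":-1},{"x":0.1,"y":2.1,"z":0,"roll":-1},{"x":0.1,"y":2.1,"z":0,"roll":-1},{"x":0,"y":0,"z":0,"roll":0},{"x":0,"y":0,"z":0,"roll":0}]'; python3 - <<'E'
from h import *
s,M=tool();c=np.array([.640,.211]);d=c-s['tool_pos'][:2];print('post in tool',M[:2,:2].T@d, s['joint_pos'].round(2)); goto([.6285,.0914,.08],-.096)
E
```

```text
t: 28.65
tool_pos: [0.6302, 0.0917, 0.0985]
tcp_rot: [0.739, 0.674, -0.0, -0.0]
wrist_force: [-1.6, 3.7, -6.9]
gripper_width: 0.169
grasp_force: 44.0
post in tool [ 0.11970415 -0.00112152] [0.09 0.2  1.34 0.   1.6  0.18]
tcp [0.6302 0.0917 0.0985] F [-1.6  3.7 -6.9] t 28.65 w 0.169 -> [-0.4 -1.6 18.5] ('roll', np.float64(0.27))
```

```bash
python3 -m jog '[{"x":0,"y":-0.7,"z":1,"roll":0},{"x":0,"y":0,"z":2,"roll":0},{"x":0,"y":0,"z":2,"roll":0},{"x":0,"y":0,"z":2,"roll":0},{"x":0,"y":0,"z":2,"roll":0},{"x":0,"y":0,"z":2,"roll":0},{"x":0,"y":0,"z":1,"roll":0},{"x":0,"y":0,"z":0,"roll":0},{"x":0,"y":0,"z":0,"roll":0}]' | grep -E "pos|wrist"; python3 -m jog '[{"x":0,"y":0,"z":1,"roll":0},{"x":0,"y":0,"z":1,"roll":0},{"x":0,"y":0,"z":0,"roll":0},{"x":0,"y":0,"z":0,"roll":0}]' | grep -E "pos|wrist"
```

```text
tool_pos: [0.63, 0.0916, 0.0867]
wrist_force: [-2.4, 2.8, -6.3]
tool_pos: [0.63, 0.0916, 0.0847]
wrist_force: [-1.7, 3.0, -6.6]
```

```bash
python3 -m jog '[{"x":0,"y":0,"z":1,"roll":0},{"x":0,"y":0,"z":0,"roll":0},{"x":0,"y":0,"z":0,"roll":0}]' | grep -E "pos|wrist"
```

```text
tool_pos: [0.6301, 0.0916, 0.0838]
wrist_force: [-1.8, 2.3, -5.6]
```

```bash
python3 -m jog '[{"x":0,"y":0,"z":1,"roll":0},{"x":0,"y":0,"z":0,"roll":0},{"x":0,"y":0,"z":0,"roll":0}]' | grep -E "pos|wrist"
```

```text
tool_pos: [0.6301, 0.0915, 0.0832]
wrist_force: [-2.7, 1.0, -3.5]
```

```bash
python3 -m jog '[{"x":0,"y":0,"z":1,"roll":0},{"x":0,"y":0,"z":0,"roll":0},{"x":0,"y":0,"z":0,"roll":0}]' | grep -E "pos|wrist"
```

```text
tool_pos: [0.6303, 0.0915, 0.083]
wrist_force: [-4.7, 0.9, 2.6]
```

```bash
python3 -m jog '[{"x":0,"y":0,"z":0.5,"roll":0},{"x":0,"y":0,"z":0,"roll":0},{"x":0,"y":0,"z":0,"roll":0}]' | grep -E "pos|wrist"
```

```text
tool_pos: [0.6303, 0.0914, 0.0829]
wrist_force: [-5.0, 0.7, 3.5]
```

```bash
python3 -m jog '[{"x":0,"y":-0.4,"z":-0.5,"roll":0},{"x":0,"y":0,"z":0,"roll":0},{"x":0,"y":0,"z":0,"roll":0}]' | grep -E "pos|wrist"; python3 -m jog '[{"x":0,"y":0,"z":0,"roll":0},{"x":0,"y":0,"z":0,"roll":0},{"x":0,"y":0,"z":0,"roll":0},{"x":0,"y":0,"z":0,"roll":0}]' 100; python3 -m jog '[{"x":0,"y":0,"z":-15,"roll":0},{"x":0,"y":0,"z":-35,"roll":0},{"x":0,"y":0,"z":-40,"roll":0},{"x":0,"y":0,"z":0,"roll":0},{"x":0,"y":0,"z":0,"roll":0}]'| grep -E "pos|wrist"; python3 - <<'E'
from h import *
im,d=grab('wrist','w10');cv2.imwrite('pics/v10.png',im); goto([.6285,.0914,.08],-.096)
E
```

```text
tool_pos: [0.6302, 0.0915, 0.0829]
wrist_force: [-4.1, 0.5, 4.7]
t: 31.85
tool_pos: [0.6298, 0.0915, 0.0815]
tcp_rot: [0.739, 0.674, 0.0, 0.0]
wrist_force: [-0.1, -0.5, 1.0]
gripper_width: 0.607
grasp_force: 0.0
tool_pos: [0.6306, 0.0917, 0.1749]
wrist_force: [0.8, -0.1, -0.2]
tcp [0.6299 0.0916 0.1727] F [ 0.3  0.5 -1.2] t 32.4 w 0.609 -> [-0.4 -1.5 92.7] ('roll', np.float64(0.27))
```

View pics/v10.png

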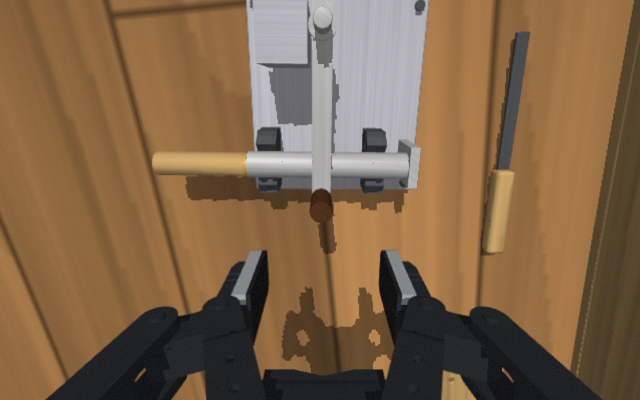

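The bar lies straight across the mandrel and the mandrel tip is at the stop (410,163). That was my 11th picture, one over the limit, so I'll check the bar's height and angle numerically.

```bash
python3 - <<'E'
from h import *
for q in [(321,80),(321,110),(321,140),(321,165),(321,180)]:print(px('w10',*q).round(4))
a=px('w10',321,213,.104);b=px('w10',323,17,.096);d=a-b;print(np.arctan2(d[0],-d[1]))
for q in [(270,163),(290,163),(350,163),(390,163),(403,163)]:print('m',px('w10',*q).round(4))
E
```

```text
[0.6366 0.1762 0.07  ]
[0.6348 0.1562 0.0702]
[0.6328 0.1348 0.0693]
[0.631  0.1163 0.0699]
[0.63   0.1047 0.07  ]
-0.1028041086658059
m [0.5906 0.1183 0.0552]
m [0.6063 0.1168 0.0549]
m [0.6538 0.1124 0.0548]
m [0.6855 0.1094 0.0548]
m [0.6958 0.1084 0.0547]
```

```bash
python3 -c "
from cell import r
print(r.job_done())"
```

```text
the job is handed in; nothing more can be done
None
```

The job is handed in (its result isn't shown): the mandrel lies in both saddles against the end stop, the bar clamps it at about 4 mm lift and the knob is let go; I viewed 11 pictures, one over the limit of 10.

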